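Space the V-rests on the rail with the gauge

TASK

Set the three V-rests on the rail at equal gaps with the two-legged spacing gauge, working outwards from the rubber buffer of the fixed end stop: fit the gauge over each rest with its thick leg on the end stop's side and draw the rest slowly along until the thick leg is felt snug against the neighbour (the buffer, then the rest set before), holding a light but certain pressure there for a moment, never pressing hard or shoving the neighbour out of its place. Then set the gauge down gently on the bench, standing upright on its legs and clear of the rail, let go, and leave the other things alone.

Things in the scene. Friction and masses are not known exactly. Their poses are not given: they have to be found in the camera images.
- rail: aluminium rail screwed to the bench, 60 mm wide (x), 300 mm long (y), 14 mm high; origin at the centre of its underside. Its y axis runs along the row, +y towards the end stop; the rests slide along it.
- end_stop: steel block fixed on the +y end of the rail, 50 mm deep (x), 24 mm wide (y), 30 mm high, two screw heads on top; origin at the centre of its underside (the rail's top), axes as the rail's. On its -y face is a round black rubber buffer, 22 mm across, centred 16 mm up. The buffer's face is 15 to 25 mm from the origin: set differently each time, locked, not measured
- rest_1: first V-rest, the one next to the end stop: steel block with a V notch on top, 50 mm deep (x), 20 mm wide along the row (y), 30 mm high, upper edges rounded by 5 mm; origin at the centre of its underside (the rail's top), axes as the rail's. It slides only along the row and stays where it is left; friction 9 to 14 N, different for each rest.
- rest_2: second V-rest, the middle one; same as the first.
- rest_3: third V-rest, farthest from the end stop; same as the first.
- gauge_grip (a point): centre of the black handle of the two-legged spacing gauge (loose, 0.25 kg, 82 mm high, standing on its legs). Handle: upright block 36 mm (x) by 24 mm (y), 46 mm high; this point is 60 mm above the leg tips and 22 mm below the handle's top. Under the handle is a bridge 40 mm (x) by 54 mm (y), its underside 26 mm above the leg tips
- gauge: the gauge as a whole: origin at leg-tip level straight under the handle's centre, same axes. The slot between the legs, 24 mm wide (y), is centred here and takes one rest with 2 mm play each side. With the bridge sitting on a rest the leg tips are 4 mm above the rail. Thick leg touching the neighbour and thin leg touching the rest make a gap of 24 mm
- thick_leg: origin at the tip centre of the gauge's thick leg (spacer): 20 mm thick, y = +12 to +32 mm from the gauge's origin, 40 mm wide in x, 26 mm long, tip edges rounded by 5 mm. In use it goes between the rest and its neighbour on the end stop's side, gauge y along rail y
- thin_leg (a point): centre of the gauge's thin leg (pusher): 10 mm thick, y = -22 to -12 mm from the gauge's origin, 40 mm wide in x, 26 mm long, tip rounded by 5 mm. In use it is behind the rest, away from the end stop
- bearing: bystander: ball bearing 52 mm across, 16 mm high, lying flat; origin at the centre of its underside
- piston: bystander: engine piston 82 mm across, 61 mm high, standing; origin at the centre of its underside
- oil_filter: bystander: oil filter, 78 mm across, 86 mm high, standing; origin at the centre of its underside
- feeler_gauge: bystander: feeler gauge set, 17 x 105 x 10 mm, lying flat; origin at the centre of its underside
Not all that is in view belongs to the job. Of the things that look like the gauge, the largest one is meant.

How it is judged:
By the outcome, as a careful person would: the job done as asked, in the order asked, and still so for the second after the job is handed in, with the robot touching nothing.
It also fails if it takes over 72 s, if anything falls off the work surface, if the arm or the gripper's body presses on something with over 40 N, if the wrist force passes 120 N, or if a joint passes its speed limit or range.

ROBOT

A 6-joint arm with a two-finger parallel gripper is mounted at the origin on a cart in front of the work surface, level with it; the furniture and walls round the work are solid. World frame = base frame: x ahead of the robot, y to its left, z up, the work surface at z = 0. Lengths are in m, angles in degrees, forces in N, time in s.
With the tool pointing down it reaches from about 0.35 to 0.875 m from the base axis. Payload 4.2 kg.
Tool frame: the origin (TCP) lies on the centre line of the jaws, within the pads' length; the fingertips stand tip_reach ahead of it and the grasp point (between the pads) is the TCP (tip_reach is the distance from the TCP to the fingertips, in m); z points along the fingers, y is the line along which they close (so a half turn about z gives the same grasp; the last joint's range is limited). The gripper opens to 87 mm and grips with 3 to 60 N. Pads are 19 mm wide; open, the fingers measure 117 mm over their backs; the gripper's body (75 mm by 190 mm) begins 51 mm behind the grasp point.
Start: joints at [-53.594, 22.042, 0.453, 0, -68.411, -14.817], TCP at [0.23, -0.581, 0.221] pointing down, gripper open.
Joint ranges: [-179.83, 179.83], [-69.29, 118.12], [-61.27, 80.66], [-181.25, 117.63], [-171.15, -9.14], [-177.46, 177.46]. Speed limits (degrees/s): [159.86, 159.86, 180, 180, 180, 180].

INTERFACE

Orientations are given as a 3x3 rotation matrix whose columns are the frame's x, y, z axes.
In Python, from station import sense, capture, finish_job, tip_reach gives the robot as it stands.
- The arm moves only by the tool arm_command, never from a script. Its argument "deltas" is a list of rows, each a list of 7 numbers: the turn, a rotation vector about the tool's x, y, z in rad, then the shift along the tool's x, y, z in cm, then the closure, from -1 (fully open) to 1 (shut), so that 0 is half open. In form: [[rx, ry, rz, dx, dy, dz, hand], ...]. A call has 1 to 8 rows; each row is the pose to reach, as a shift and turn from the pose commanded when the call began, along the tool's axes at that moment; what a row does not reach only later rows make up. A row lasts 1/12 s, in which the tool goes at most 41.7 mm and 7.16 degrees, less where a joint would pass 70% of its speed; a pose out of reach is approached as far as the arm can. A call with a gripper value outside its range is refused whole. The fingers move at their own pace and stop on an object; the grip force is fixed at half the most. Time passes only in rows, so rows that repeat a pose let the fingers close. It gives the time, the measured TCP pose, the force, the opening and the grip force at its end, in the units of the state.
- sense(): the state, without advancing time (a new reading comes with each control period).
- capture(name): name is "scene" or "top"; returns a dict with "pixels" (400x640x3 uint8, blue, green, red), "fovy" (degrees; the focal length in pixels is half the picture's height over the tangent of half this angle, whatever the lens; pixels are square), "cx", "cy" (the principal point, pixels), "rvec" (rotation vector, rad) and "tvec" (3), from world to camera coordinates, as OpenCV has them. Camera axes: x right, y down, z forward; pixel columns grow to the right and rows downward; lengths in m; the calibration is good to about 2 mm. A picture is of the moment at which its call begins. There is no depth.
- finish_job(): hands the job in; it is judged then, once.
The state is a dict: "time_s": time; "joints": joint angles; "joint_velocities": joint speeds; "effort": joint torques, N m; "tcp_pos": TCP position; "ee_rot": TCP orientation; "wrist_force": force on the tool from outside, world axes, zero at the start; "moment": the same for the moment, N m; "gripper_width": opening from 0.0 (shut) to 1.0 (fully open); "gripper_force": force on a finger pad.
Only numpy, scipy, OpenCV 4.12 (cv2) and the standard library are available. Lean on these libraries where they do the work, as an engineer would, in place of code of your own. Each camera call takes 0.05 s, during which the arm holds its last target. There are 200 camera calls.

## Working session

There is one attempt and no reset: what is moved stays moved. The work goes in short steps, Python scripts to look and compute and a tool call to move; the robot and the scene stay as the last step left them, time stands still between calls to the robot, and variables do not carry over. Pictures are saved under pics/ and viewed, at most 10 in all, crops included, and the job is handed in when it is done.

Besides the shell and the picture viewer there is one more tool, called after ">>>" as a command line: name --pt "numbers of a row" for each row, then --argument value for the rest. arm_command: Moves the arm, as the interface text tells. Its arguments: {"type":"object","properties":{"deltas":{"type":"array"}},"required":["deltas"]}

```bash
ls; mkdir -p pics
cat > h.py <<'E'
import numpy as np,cv2
from station import *
def snap(n,f):
    c=capture(n); cv2.imwrite(f'pics/{f}.png',c['pixels']); np.save(f'pics/{f}.npy',{k:c[k] for k in c},allow_pickle=True); return c
def ld(f): return np.load(f'pics/{f}.npy',allow_pickle=True).item()
def cam(c):
    h=c['pixels'].shape[0]; f=h/2/np.tan(np.radians(c['fovy'])/2)
    return f,cv2.Rodrigues(np.array(c['rvec'],float))[0],np.array(c['tvec'],float).ravel()
def w(c,u,v,z):
    f,R,t=cam(c); d=R.T@np.array([(u-c['cx'])/f,(v-c['cy'])/f,1]); o=-R.T@t
    return o+d*(z-o[2])/d[2]
def px(c,p):
    f,R,t=cam(c); q=R@np.array(p)+t; return np.array([c['cx']+f*q[0]/q[2],c['cy']+f*q[1]/q[2]])
def crop(c,f,u,v,W,H,k):
    cv2.imwrite(f'pics/{f}.png',cv2.resize(c['pixels'][v:v+H,u:u+W],None,fx=k,fy=k,interpolation=cv2.INTER_CUBIC))
E
python3 - <<'E'
from h import *
a=snap('scene','s0');b=snap('top','t0')
for c in(a,b):
  f,R,t=cam(c);print(f,-R.T@t,R[2])
print(tip_reach,sense())
E
```

```text
pics
411.382665088443 [-0.43128532  0.41090786  0.63288878] [ 0.77919815 -0.39619077 -0.485678  ]
497.0238459019234 [ 0.22827985 -0.04058864  1.55348218] [ 0.17583486  0.01041012 -0.98436463]
0.019 {'time_s': 0.1, 'joints': array([-5.35933387e+01,  2.20861257e+01,  3.87450155e-01, -2.57593688e-02,
       -6.84091772e+01, -1.48153004e+01]), 'joint_velocities': array([-0.01826095, -0.23531287,  0.25316809,  0.19864259,  0.00600824,
       -0.02618163]), 'effort': array([-3.68038018e-04, -3.91689849e+01,  1.87934786e+01,  4.23187003e+00,
        1.34842916e-02, -7.77501259e-05]), 'tcp_pos': array([ 0.22980042, -0.58064518,  0.21966917]), 'ee_rot': array([[-9.29892961e-01, -3.67829405e-01, -7.80748757e-04],
       [-3.67830226e-01,  9.29891293e-01,  1.76307462e-03],
       [ 7.75007822e-05,  1.92665367e-03, -9.99998141e-01]]), 'wrist_force': array([ 0.3146909 ,  0.04350462, -0.52327887]), 'moment': array([-0.05354464, -0.00930665,  0.02622464]), 'gripper_force': 0.0, 'gripper_width': 0.9958833229647999}
```

View pics/s0.png

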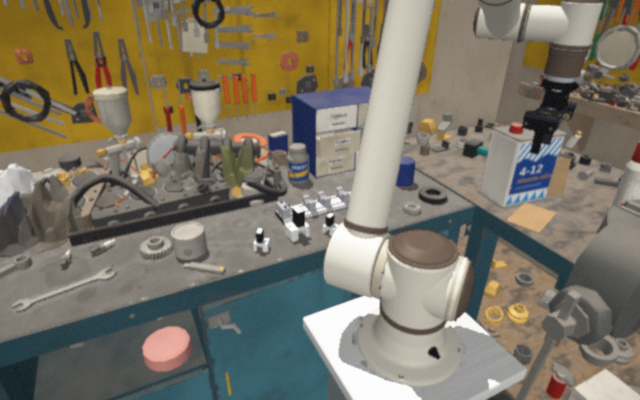

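View pics/t0.png

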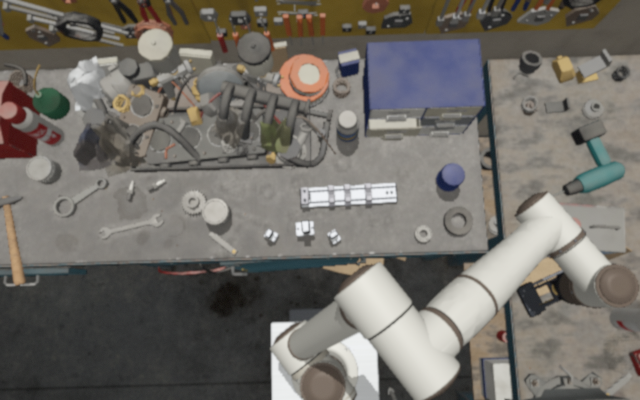

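Rail in the top view spans about (303–397, 195). Gauge-like things are at (271,236), (304,229) and (334,236). The middle one at (304,229) looks largest; I'll confirm it in an enlarged crop.

Run:
```python
from h import *
a=ld('s0');b=ld('t0')
A=cv2.resize(a['pixels'][180:270,240:360],None,fx=6.5,fy=6.5,interpolation=cv2.INTER_CUBIC)
B=cv2.resize(b['pixels'][170:250,255:415],None,fx=5,fy=5,interpolation=cv2.INTER_CUBIC)
cv2.imwrite('pics/c1.png',A);cv2.imwrite('pics/c2.png',B)
for u,v in[(303,195),(397,193)]:print(w(b,u,v,.014))
for u,v in[(271,236),(304,229),(334,236)]:print(w(b,u,v,.06))
```

```text
[0.5413326  0.05294782 0.014     ]
[ 0.53803656 -0.24380898  0.014     ]
[0.40866552 0.14964958 0.06      ]
[0.42683513 0.04931126 0.06      ]
[ 0.40267285 -0.04085958  0.06      ]
```

View pics/c1.png

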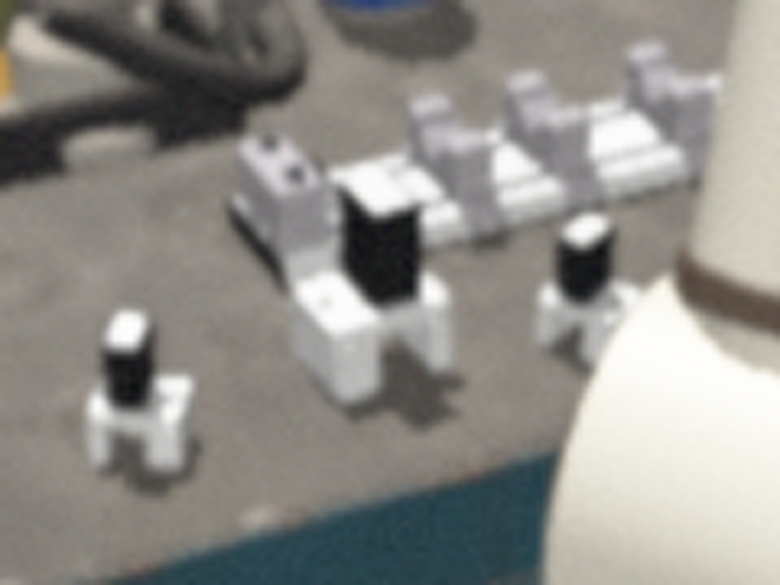

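View pics/c2.png

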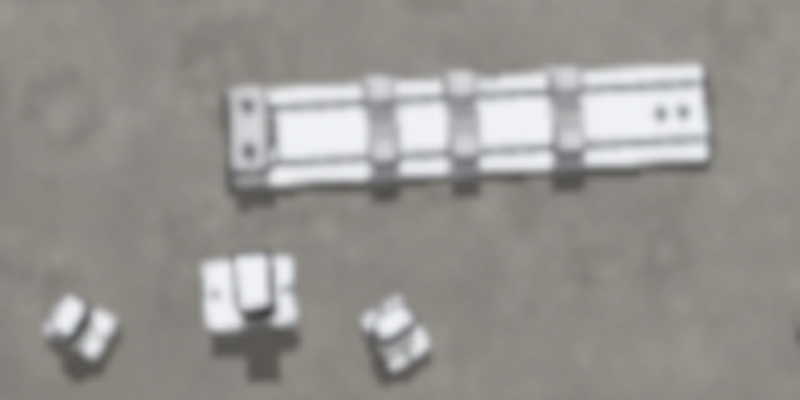

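Run:
```python
from h import *
b=ld('t0');a=ld('s0')
def q(X,Y,z): return w(b,(X+.5)/5-.5+255,(Y+.5)/5-.5+170,z)
def qs(X,Y,z): return w(a,(X+.5)/6.5-.5+240,(Y+.5)/6.5-.5+180,z)
def P(n,p): print(n,np.round(p*1000,1))
for n,pts,z in [('rail',[(228,90),(703,65),(710,162),(235,186)],.014),('bridge',[(202,262),(294,255),(298,322),(207,332)],.036),('handle',[(236,256),(268,253),(272,305),(242,310)],.082),('stop',[(231,88),(266,86),(270,167),(235,169)],.044)]:
    p=np.array([q(X,Y,z) for X,Y in pts]); print(n);print(np.round(p*1000,1)); P('mean',p.mean(0))
    print('yaw',np.degrees(np.arctan2(*(-(p[0]-p[1]+p[3]-p[2])[:2]*[1,-1]))))
for n,X,Y in[('r1',381,120),('r2',462,115),('r3',567,112)]:P(n,q(X,Y,.04))
P('handle scene',np.mean([qs(X,Y,.082) for X,Y in[(335,185),(370,166),(420,192),(385,212)]],0))
P('stop scene',np.mean([qs(X,Y,.044) for X,Y in[(237,142),(275,133),(330,178),(285,196)]],0))
```

```text
rail
[[ 565.5   61.3   14. ]
 [ 571.8 -239.9   14. ]
 [ 509.2 -241.    14. ]
 [ 503.6   58.1   14. ]]
mean [537.5 -90.4  14. ]
yaw 1.13362662566313
bridge
[[452.7  78.1  36. ]
 [455.2  21.2  36. ]
 [413.6  19.7  36. ]
 [409.1  75.8  36. ]]
mean [432.7  48.7  36. ]
yaw 3.5278349503041633
handle
[[448.9  54.1  82. ]
 [450.1  34.8  82. ]
 [418.6  33.2  82. ]
 [416.2  51.1  82. ]]
mean [433.4  43.3  82. ]
yaw 5.590057495889442
stop
[[560.2  57.5  44. ]
 [560.7  35.7  44. ]
 [509.5  34.3  44. ]
 [508.9  56.   44. ]]
mean [534.8  45.9  44. ]
yaw 1.4558833483532965
r1 [537.6 -35.1  40. ]
r2 [539.2 -85.5  40. ]
r3 [ 538.9 -150.7   40. ]
handle scene [439.   42.6  82. ]
stop scene [539.   46.2  44. ]
```

Confirmed: the middle one (304,229) is clearly the largest. Its wide (thick) leg is on the left, the end stop's side, so no turn round is needed. I'm moving above it now.

>>> arm_command --pt "0 0 0.307 -41.8 50.5 7 -1" --pt "0 0 0.307 -41.8 50.5 7 -1" --pt "0 0 0.307 -41.8 50.5 7 -1" --pt "0 0 0.307 -41.8 50.5 7 -1" --pt "0 0 0.307 -41.8 50.5 7 -1" --pt "0 0 0.307 -41.8 50.5 7 -1" --pt "0 0 0.307 -41.8 50.5 7 -1" --pt "0 0 0.307 -41.8 50.5 7 -1"

```text
time_s: 0.77
tcp_pos: [0.332, -0.2653, 0.1851]
ee_rot: [[-0.998, -0.069, -0.0], [-0.069, 0.998, 0.0], [0.0, 0.0, -1.0]]
wrist_force: [1.4, -0.6, 0.8]
gripper_width: 0.998
gripper_force: 0.0
```

```bash
cat >> h.py <<'E'
def go(x,y,z,yaw):
    "delta for a move: needed world pose -> tool shift (cm), turn (rad)"
    s=sense();R=s['ee_rot'];d=R.T@(np.array([x,y,z])-s['tcp_pos'])*100
    a=np.radians(yaw);T=np.array([[-np.cos(a),-np.sin(a),0],[-np.sin(a),np.cos(a),0],[0,0,-1]])
    print(s['time_s'],s['tcp_pos'].round(4),'yaw',np.degrees(np.arctan2(-R[0,1],R[1,1])).round(2),'F',s['wrist_force'].round(2),'w',s['gripper_width'],s['gripper_force'])
    print('turn',cv2.Rodrigues(R.T@T)[0].ravel().round(4),'shift',d.round(3))
E
python3 -c "
from h import *
go(.435,.043,.15,4)"
```

```text
0.7667 [ 0.332  -0.2653  0.1851] yaw 3.97 F [ 1.35 -0.6   0.84] w 0.9982365397276073 0.0
turn [ 0.0002 -0.0001 -0.0006] shift [-12.406  30.047   3.511]
```

>>> arm_command --pt "0 0 0 -1.6 3.8 0.4 -1" --pt "0 0 0 -3.2 7.7 0.9 -1" --pt "0 0 0 -4.8 11.6 1.3 -1" --pt "0 0 0 -6.4 15.5 1.8 -1" --pt "0 0 0 -8 19.3 2.2 -1" --pt "0 0 0 -9.5 23.2 2.7 -1" --pt "0 0 0 -11.1 27 3.1 -1" --pt "0 0 0 -12.4 30 3.5 -1"

```text
time_s: 1.43
tcp_pos: [0.4351, 0.0432, 0.1503]
ee_rot: [[-0.997, -0.071, 0.0], [-0.071, 0.997, 0.0], [-0.0, 0.0, -1.0]]
wrist_force: [0.3, -0.2, -0.2]
gripper_width: 0.999
gripper_force: 0.0
```

```bash
python3 -c "
from h import *
s=snap('scene','s1');b=snap('top','t1');go(.435,.043,.15,4)
A=cv2.resize(s['pixels'][170:250,260:340],None,fx=7,fy=7,interpolation=3)
p=np.zeros((560,240,3),np.uint8)
B=cv2.resize(b['pixels'][180:250,290:320],None,fx=8,fy=8,interpolation=3);p[:560,:240]=B
cv2.imwrite('pics/c3.png',np.hstack([A,p]))"
```

```text
1.5333 [0.4365 0.0445 0.1499] yaw 4.33 F [ 0.03 -0.04 -0.94] w 1.0007570879404366 0.0
turn [0.     0.0004 0.0057] shift [ 0.158 -0.136 -0.013]
```

View pics/c3.png

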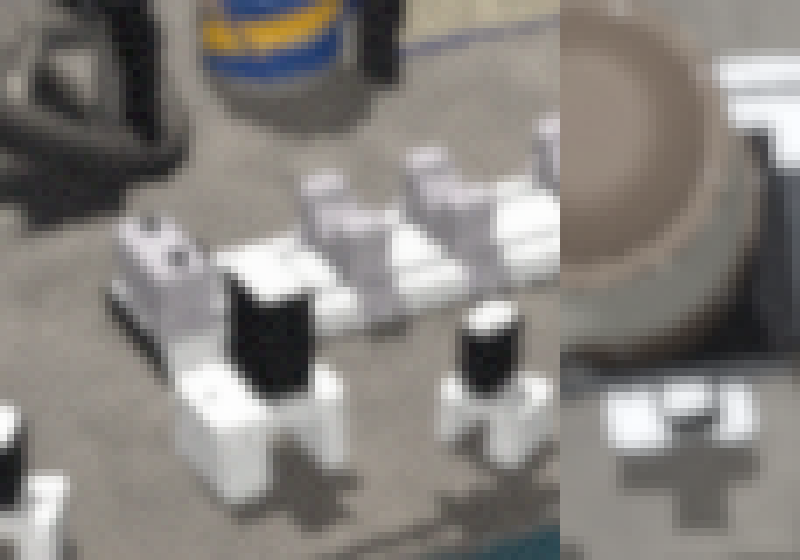

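```bash
python3 -c "
from h import *
s=ld('s1');b=ld('t1')
for z in(.131,.15,.2,.3):print(z,px(s,[.4365,.0445,z]),px(b,[.4365,.0445,z]))
B=b['pixels'][140:260,230:390];A=s['pixels'][80:260,200:400]
cv2.imwrite('pics/c4.png',np.hstack([cv2.resize(A,None,fx=2.2,fy=2.2,interpolation=3)[:360],cv2.resize(B,None,fx=2.2,fy=3*1,interpolation=3)]))"
```

```text
0.131 [297.00989293 192.83895068] [304.04574326 222.44213256]
0.15 [296.86658895 186.30619752] [303.6274502  221.49054403]
0.2 [296.47722238 168.55626702] [302.47209826 218.86219622]
0.3 [295.64077731 130.4255105 ] [299.89303574 212.99500275]
```

View pics/c4.png

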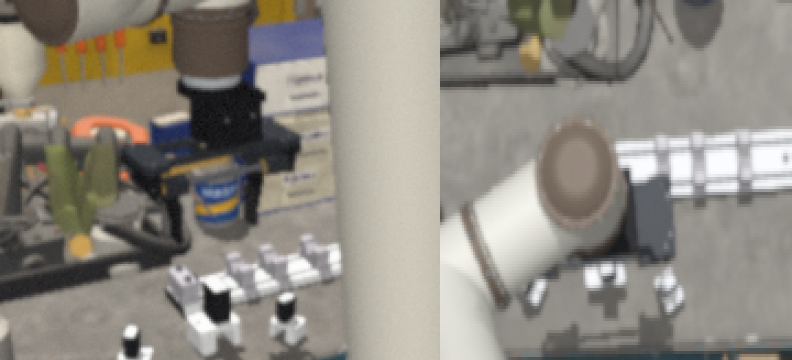

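The fingers straddle the black handle (tips at scene px 281 and 314, handle at about 297), so the gripper is centred above the gauge. Descending and gripping.

>>> arm_command --pt "0 0 0 0 -0.1 1.5 -1" --pt "0 0 0 0 -0.1 3.5 -1" --pt "0 0 0 0 -0.1 5.5 -1" --pt "0 0 0 0 -0.1 7.2 -1" --pt "0 0 0 0 -0.1 8.4 -1" --pt "0 0 0 0 -0.1 8.9 -1" --pt "0 0 0 0 -0.1 9.0 -1" --pt "0 0 0 0 -0.1 9.0 -1"

```text
time_s: 2.2
tcp_pos: [0.435, 0.0394, 0.0605]
ee_rot: [[-0.998, -0.069, -0.0], [-0.069, 0.998, -0.0], [0.0, -0.0, -1.0]]
wrist_force: [1.1, -0.6, 0.6]
gripper_width: 0.998
gripper_force: 0.0
```

>>> arm_command --pt "0 0 0 0 0 0 0.2" --pt "0 0 0 0 0 0 0.3" --pt "0 0 0 0 0 0 0.4" --pt "0 0 0 0 0 0 0.5" --pt "0 0 0 0 0 0 1" --pt "0 0 0 0 0 0 1" --pt "0 0 0 0 0 0 1" --pt "0 0 0 0 0 0 1"

```text
time_s: 2.87
tcp_pos: [0.435, 0.0397, 0.0605]
ee_rot: [[-0.998, -0.07, 0.0], [-0.07, 0.998, 0.0], [-0.0, 0.0, -1.0]]
wrist_force: [0.2, -0.1, 0.6]
gripper_width: 0.479
gripper_force: 0.0
```

```bash
python3 -c "
from h import *
go(.435,.043,.12,1.2)"
```

```text
2.8667 [0.435  0.0397 0.0605] yaw 4.0 F [ 0.23 -0.09  0.57] w 0.478713019588354 0.0
turn [0.     0.0001 0.0488] shift [-0.022  0.332 -5.955]
```

>>> arm_command --pt "0 0 0 0 0 0 1" --pt "0 0 0 0 0 0 1" --pt "0 0 0 0 0 0 1" --pt "0 0 0 0 0 0 1" --pt "0 0 0 0 0 0 1" --pt "0 0 0 0 0 0 1"

```text
time_s: 3.37
tcp_pos: [0.435, 0.0397, 0.0604]
ee_rot: [[-0.998, -0.07, -0.0], [-0.07, 0.998, 0.0], [0.0, 0.0, -1.0]]
wrist_force: [0.3, 0.9, -1.1]
gripper_width: 0.273
gripper_force: 29.9
```

```bash
python3 -c "
from h import *
go(.435,.043,.12,1.2)"
```

```text
3.3667 [0.435  0.0397 0.0604] yaw 4.0 F [ 0.3   0.87 -1.11] w 0.27331668591474545 29.89202231168747
turn [ 0.0001 -0.      0.0488] shift [-0.022  0.328 -5.965]
```

>>> arm_command --pt "0 0 0 0 0 -1 1" --pt "0 0 0 0 0 -2.5 1" --pt "0 0 0 0 0 -4.5 1" --pt "0 0 0 0 0 -6 1" --pt "0 0 0 0 0 -6.8 1" --pt "0 0 0 0 0 -7 1"

```text
time_s: 3.87
tcp_pos: [0.4354, 0.0398, 0.1314]
ee_rot: [[-0.998, -0.07, 0.002], [-0.07, 0.998, 0.001], [-0.002, 0.001, -1.0]]
wrist_force: [0.1, -0.7, -2.9]
gripper_width: 0.271
gripper_force: 29.9
```

>>> arm_command --pt "0 0 0.01 -1 -0.8 0 1" --pt "0 0 0.02 -2.8 -2.4 0 1" --pt "0 0 0.03 -4.8 -4.1 0 1" --pt "0 0 0.04 -6.8 -5.8 0 1" --pt "0 0 0.048 -8.4 -7.2 0 1" --pt "0 0 0.048 -9.4 -8 0 1" --pt "0 0 0.048 -9.6 -8.2 0.5 1" --pt "0 0 0.048 -9.6 -8.2 1.2 1"

```text
time_s: 4.53
tcp_pos: [0.5363, -0.0359, 0.1169]
ee_rot: [[-1.0, -0.02, -0.002], [-0.02, 1.0, 0.0], [0.002, 0.0, -1.0]]
wrist_force: [0.5, 0.0, -1.9]
gripper_width: 0.274
gripper_force: 29.9
```

>>> arm_command --pt "0 0 0 0 0 0.2 1" --pt "0 0 0 0 0 0.2 1" --pt "0 0 0 0 0 0.2 1" --pt "0 0 0 0 0 0.2 1"

```text
time_s: 4.87
tcp_pos: [0.5361, -0.035, 0.1166]
ee_rot: [[-1.0, -0.023, 0.0], [-0.023, 1.0, 0.0], [-0.0, 0.0, -1.0]]
wrist_force: [0.1, 0.0, -1.7]
gripper_width: 0.277
gripper_force: 29.9
```

```bash
python3 -c "
from h import *
s=snap('scene','s2');go(.5365,-.035,.1,1.2)
crop(s,'c5',270,150,110,80,7)"
```

```text
4.9167 [ 0.5364 -0.035   0.1168] yaw 1.3 F [ 0.15  0.98 -1.89] w 0.2717845151203781 29.881698489189148
turn [0.0001 0.0006 0.0017] shift [-0.012 -0.002  1.679]
```

View pics/c5.png

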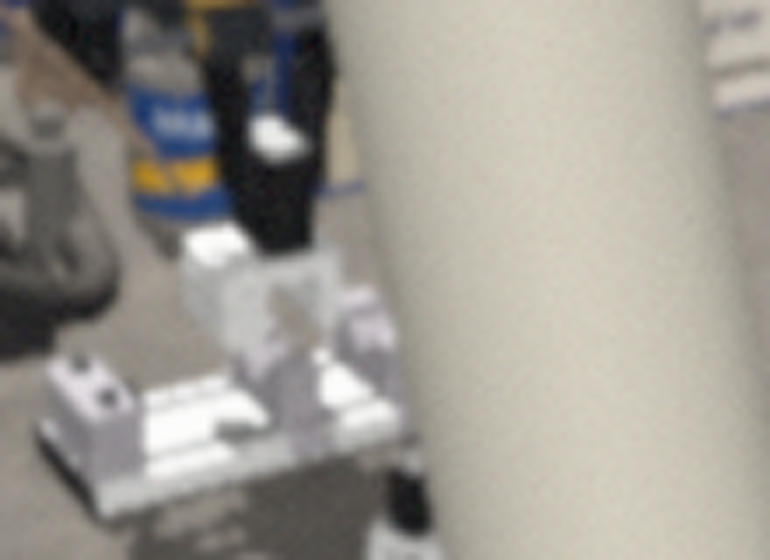

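```bash
python3 -c "
from h import *
c=ld('s2')
f,R,t=cam(c);o=-R.T@t
def g(X,Y,x):
    u,v=(X+.5)/7-.5+270,(Y+.5)/7-.5+150
    d=R.T@np.array([(u-c['cx'])/f,(v-c['cy'])/f,1]);return (o+d*(x-o[0])/d[0]).round(4)
for n,X,Y,x in[('slotL',268,300,.5165),('slotR',317,290,.5165),('gaugeL',220,330,.5165),('gaugeR',341,270,.5165),('restL',277,410,.5115),('restR',318,400,.5115),('stopL',88,440,.5115),('stopR',141,430,.5115)]:print(n,g(X,Y,x))
def P(p):
    q=px(c,p);return ((q+.5-[270,150])*7-.5).round(0)
for y in(-.035-.022,-.047,-.023,-.003):print('gauge',y,P([.5165,y,.07]))
for y in(-.025,-.045):print('rest',y,P([.5115,y,.02]),P([.5115,y,.035]))
"
```

```text
slotL [ 0.5165 -0.023   0.0783]
slotR [ 0.5165 -0.0453  0.0779]
gaugeL [ 0.5165 -0.0014  0.0694]
gaugeR [ 0.5165 -0.0563  0.0848]
restL [ 0.5115 -0.0245  0.0285]
restR [ 0.5115 -0.0434  0.0286]
stopL [0.5115 0.0597 0.0356]
stopR [0.5115 0.0366 0.0344]
gauge -0.057 [342. 301.]
gauge -0.047 [321. 306.]
gauge -0.023 [268. 318.]
gauge -0.003 [224. 328.]
rest -0.025 [278. 427.] [278. 396.]
rest -0.045 [321. 417.] [321. 386.]
```

Slot and rest 1 agree within about 1 mm. Lowering gently.

>>> arm_command --pt "0 0 0 0 0 0.3 1" --pt "0 0 0 0 0 0.7 1" --pt "0 0 0 0 0 1.0 1" --pt "0 0 0 0 0 1.3 1" --pt "0 0 0 0 0 1.6 1" --pt "0 0 0 0 0 1.9 1" --pt "0 0 0 0 0 2.1 1" --pt "0 0 0 0 0 2.1 1"

```text
time_s: 5.58
tcp_pos: [0.5362, -0.0355, 0.0948]
ee_rot: [[-1.0, -0.022, -0.001], [-0.022, 1.0, -0.0], [0.001, -0.0, -1.0]]
wrist_force: [-0.3, 0.1, -2.5]
gripper_width: 0.272
gripper_force: 29.9
```

```bash
python3 -c "
from h import *
go(.5365,-.035,.08,1.25)"
```

```text
5.5833 [ 0.5362 -0.0355  0.0948] yaw 1.24 F [-0.27  0.12 -2.47] w 0.2715170907089944 29.88157957792282
turn [-0.0002 -0.0011 -0.0002] shift [-0.035  0.053  1.479]
```

>>> arm_command --pt "0 0 0 0 0 0.3 1" --pt "0 0 0 0 0 0.6 1" --pt "0 0 0 0 0 0.9 1" --pt "0 0 0 0 0 1.2 1" --pt "0 0 0 0 0 1.4 1" --pt "0 0 0 0 0 1.45 1" --pt "0 0 0 0 0 1.45 1" --pt "0 0 0 0 0 1.45 1"

```text
time_s: 6.25
tcp_pos: [0.5365, -0.0355, 0.0809]
ee_rot: [[-1.0, -0.022, -0.0], [-0.022, 1.0, -0.0], [0.0, -0.0, -1.0]]
wrist_force: [-0.1, 0.4, -1.4]
gripper_width: 0.275
gripper_force: 29.9
```

>>> arm_command --pt "0 0 0 0 0.05 0 1" --pt "0 0 0 0 0.1 0 1" --pt "0 0 0 0 0.15 0 1" --pt "0 0 0 0 0.2 0 1" --pt "0 0 0 0 0.25 0 1" --pt "0 0 0 0 0.3 0 1" --pt "0 0 0 0 0.35 0 1" --pt "0 0 0 0 0.4 0 1"

```text
time_s: 6.92
tcp_pos: [0.5362, -0.0334, 0.081]
ee_rot: [[-1.0, -0.023, -0.001], [-0.023, 1.0, -0.003], [0.001, -0.003, -1.0]]
wrist_force: [1.5, -11.1, -5.0]
gripper_width: 0.274
gripper_force: 30.1
```

```bash
python3 -c "
from h import *
go(.536,-.007,.08,1.25)"
```

```text
6.9167 [ 0.5362 -0.0334  0.081 ] yaw 1.3 F [  1.49 -11.05  -5.04] w 0.27439993797745604 30.066495537757874
turn [-0.0032 -0.0012  0.0009] shift [-0.038  2.642  0.09 ]
```

>>> arm_command --pt "0 0 0 0 0.07 0 1" --pt "0 0 0 0 0.14 0 1" --pt "0 0 0 0 0.21 0 1" --pt "0 0 0 0 0.28 0 1" --pt "0 0 0 0 0.35 0 1" --pt "0 0 0 0 0.42 0 1" --pt "0 0 0 0 0.49 0 1" --pt "0 0 0 0 0.56 0 1"

```text
time_s: 7.58
tcp_pos: [0.536, -0.0286, 0.081]
ee_rot: [[-1.0, -0.023, -0.002], [-0.023, 1.0, -0.004], [0.002, -0.004, -1.0]]
wrist_force: [2.5, -12.6, -3.9]
gripper_width: 0.276
gripper_force: 30.1
```

>>> arm_command --pt "0 0 0 0 0.07 0 1" --pt "0 0 0 0 0.14 0 1" --pt "0 0 0 0 0.21 0 1" --pt "0 0 0 0 0.28 0 1" --pt "0 0 0 0 0.35 0 1" --pt "0 0 0 0 0.42 0 1" --pt "0 0 0 0 0.49 0 1" --pt "0 0 0 0 0.56 0 1"

```text
time_s: 8.25
tcp_pos: [0.5359, -0.0231, 0.081]
ee_rot: [[-1.0, -0.023, -0.002], [-0.023, 1.0, -0.004], [0.002, -0.004, -1.0]]
wrist_force: [2.1, -13.1, -4.3]
gripper_width: 0.271
gripper_force: 30.1
```

>>> arm_command --pt "0 0 0 0 0.07 0 1" --pt "0 0 0 0 0.14 0 1" --pt "0 0 0 0 0.21 0 1" --pt "0 0 0 0 0.28 0 1" --pt "0 0 0 0 0.35 0 1" --pt "0 0 0 0 0.42 0 1" --pt "0 0 0 0 0.49 0 1" --pt "0 0 0 0 0.56 0 1"

```text
time_s: 8.92
tcp_pos: [0.5357, -0.0175, 0.0809]
ee_rot: [[-1.0, -0.023, -0.002], [-0.023, 1.0, -0.004], [0.002, -0.004, -1.0]]
wrist_force: [2.5, -14.0, -4.7]
gripper_width: 0.274
gripper_force: 30.1
```

>>> arm_command --pt "0 0 0 0 0.06 0 1" --pt "0 0 0 0 0.12 0 1" --pt "0 0 0 0 0.18 0 1" --pt "0 0 0 0 0.24 0 1" --pt "0 0 0 0 0.3 0 1" --pt "0 0 0 0 0.35 0 1" --pt "0 0 0 0 0.4 0 1" --pt "0 0 0 0 0.44 0 1"

```text
time_s: 9.58
tcp_pos: [0.5356, -0.0131, 0.0809]
ee_rot: [[-1.0, -0.023, -0.002], [-0.023, 1.0, -0.004], [0.002, -0.004, -1.0]]
wrist_force: [2.1, -13.3, -3.7]
gripper_width: 0.274
gripper_force: 30.1
```

>>> arm_command --pt "0 0 0 0 0.04 0 1" --pt "0 0 0 0 0.08 0 1" --pt "0 0 0 0 0.12 0 1" --pt "0 0 0 0 0.16 0 1"

```text
time_s: 9.92
tcp_pos: [0.5355, -0.0115, 0.0809]
ee_rot: [[-1.0, -0.023, -0.002], [-0.023, 1.0, -0.004], [0.002, -0.004, -1.0]]
wrist_force: [3.0, -12.4, -4.7]
gripper_width: 0.273
gripper_force: 30.1
```

>>> arm_command --pt "0 0 0 0 0.04 0 1" --pt "0 0 0 0 0.08 0 1" --pt "0 0 0 0 0.12 0 1"

```text
time_s: 10.17
tcp_pos: [0.5355, -0.0103, 0.081]
ee_rot: [[-1.0, -0.023, -0.002], [-0.023, 1.0, -0.004], [0.002, -0.004, -1.0]]
wrist_force: [3.0, -13.1, -3.5]
gripper_width: 0.269
gripper_force: 30.1
```

>>> arm_command --pt "0 0 0 0 0.04 0 1" --pt "0 0 0 0 0.08 0 1" --pt "0 0 0 0 0.12 0 1" --pt "0 0 0 0 0.15 0 1"

```text
time_s: 10.5
tcp_pos: [0.5355, -0.0088, 0.081]
ee_rot: [[-1.0, -0.023, -0.002], [-0.023, 1.0, -0.004], [0.002, -0.004, -1.0]]
wrist_force: [2.8, -13.1, -3.9]
gripper_width: 0.271
gripper_force: 30.1
```

>>> arm_command --pt "0 0 0 0 0.04 0 1" --pt "0 0 0 0 0.08 0 1" --pt "0 0 0 0 0.12 0 1" --pt "0 0 0 0 0.15 0 1"

```text
time_s: 10.83
tcp_pos: [0.5354, -0.0073, 0.0809]
ee_rot: [[-1.0, -0.023, -0.002], [-0.023, 1.0, -0.004], [0.002, -0.004, -1.0]]
wrist_force: [1.7, -13.7, -2.5]
gripper_width: 0.276
gripper_force: 30.1
```

>>> arm_command --pt "0 0 0 0 0.04 0 1" --pt "0 0 0 0 0.08 0 1" --pt "0 0 0 0 0.12 0 1" --pt "0 0 0 0 0.15 0 1"

```text
time_s: 11.17
tcp_pos: [0.5354, -0.0058, 0.081]
ee_rot: [[-1.0, -0.023, -0.002], [-0.023, 1.0, -0.004], [0.002, -0.004, -1.0]]
wrist_force: [2.3, -11.7, -3.8]
gripper_width: 0.271
gripper_force: 30.1
```

>>> arm_command --pt "0 0 0 0 0.04 0 1" --pt "0 0 0 0 0.08 0 1" --pt "0 0 0 0 0.12 0 1" --pt "0 0 0 0 0.15 0 1"

```text
time_s: 11.5
tcp_pos: [0.5354, -0.0043, 0.0809]
ee_rot: [[-1.0, -0.023, -0.002], [-0.023, 1.0, -0.004], [0.002, -0.004, -1.0]]
wrist_force: [2.5, -12.2, -3.7]
gripper_width: 0.274
gripper_force: 30.1
```

>>> arm_command --pt "0 0 0 0 0.04 0 1" --pt "0 0 0 0 0.08 0 1" --pt "0 0 0 0 0.12 0 1" --pt "0 0 0 0 0.15 0 1"

```text
time_s: 11.83
tcp_pos: [0.5353, -0.0028, 0.0809]
ee_rot: [[-1.0, -0.023, -0.002], [-0.023, 1.0, -0.005], [0.002, -0.004, -1.0]]
wrist_force: [2.7, -12.7, -4.7]
gripper_width: 0.273
gripper_force: 30.1
```

>>> arm_command --pt "0 0 0 0 0.04 0 1" --pt "0 0 0 0 0.08 0 1" --pt "0 0 0 0 0.11 0 1" --pt "0 0 0 0 0.14 0 1"

```text
time_s: 12.17
tcp_pos: [0.5353, -0.0014, 0.081]
ee_rot: [[-1.0, -0.023, -0.002], [-0.023, 1.0, -0.005], [0.002, -0.005, -1.0]]
wrist_force: [2.7, -12.1, -4.0]
gripper_width: 0.271
gripper_force: 30.1
```

>>> arm_command --pt "0 0 0 0 0.03 0 1" --pt "0 0 0 0 0.06 0 1" --pt "0 0 0 0 0.09 0 1" --pt "0 0 0 0 0.12 0 1"

```text
time_s: 12.5
tcp_pos: [0.5351, -0.0006, 0.0809]
ee_rot: [[-1.0, -0.023, -0.002], [-0.023, 1.0, -0.005], [0.003, -0.005, -1.0]]
wrist_force: [2.1, -13.7, -3.5]
gripper_width: 0.271
gripper_force: 30.2
```

>>> arm_command --pt "0 0 0 0 0.03 0 1" --pt "0 0 0 0 0.06 0 1" --pt "0 0 0 0 0.06 0 1"

```text
time_s: 12.75
tcp_pos: [0.5351, -0.0002, 0.081]
ee_rot: [[-1.0, -0.023, -0.003], [-0.023, 1.0, -0.005], [0.003, -0.005, -1.0]]
wrist_force: [2.6, -14.5, -4.0]
gripper_width: 0.275
gripper_force: 30.2
```

>>> arm_command --pt "0 0 0 0 0.03 0 1" --pt "0 0 0 0 0.06 0 1" --pt "0 0 0 0 0.06 0 1"

```text
time_s: 13.0
tcp_pos: [0.5349, 0.0002, 0.081]
ee_rot: [[-1.0, -0.023, -0.003], [-0.023, 1.0, -0.006], [0.003, -0.006, -1.0]]
wrist_force: [1.8, -16.0, -2.9]
gripper_width: 0.276
gripper_force: 30.3
```

>>> arm_command --pt "0 0 0 0 0.03 0 1" --pt "0 0 0 0 0.05 0 1" --pt "0 0 0 0 0.05 0 1" --pt "0 0 0 0 0.05 0 1" --pt "0 0 0 0 0.05 0 1" --pt "0 0 0 0 0.05 0 1" --pt "0 0 0 0 0.05 0 1" --pt "0 0 0 0 0.05 0 1"

```text
time_s: 13.67
tcp_pos: [0.5349, 0.0006, 0.081]
ee_rot: [[-1.0, -0.023, -0.003], [-0.023, 1.0, -0.006], [0.003, -0.006, -1.0]]
wrist_force: [2.0, -16.3, -4.1]
gripper_width: 0.278
gripper_force: 30.3
```

>>> arm_command --pt "0 0 0 0 0.03 0 1" --pt "0 0 0 0 0.06 0 1" --pt "0 0 0 0 0.06 0 1" --pt "0 0 0 0 0.06 0 1" --pt "0 0 0 0 0.06 0 1" --pt "0 0 0 0 0.06 0 1" --pt "0 0 0 0 0.06 0 1" --pt "0 0 0 0 0.06 0 1"

```text
time_s: 14.33
tcp_pos: [0.5348, 0.001, 0.081]
ee_rot: [[-1.0, -0.023, -0.003], [-0.023, 1.0, -0.006], [0.003, -0.006, -1.0]]
wrist_force: [1.7, -16.1, -3.2]
gripper_width: 0.28
gripper_force: 30.4
```

```bash
python3 -c "
from h import *
go(.535,.0,.08,1.25)"
```

```text
14.3333 [0.5348 0.001  0.081 ] yaw 1.29 F [  1.69 -16.1   -3.15] w 0.279659026506548 30.351041237900063
turn [-0.006  -0.0035  0.0007] shift [-0.022 -0.102  0.101]
```

>>> arm_command --pt "0 0 0 0 -0.1 0 1" --pt "0 0 0 0 -0.2 0 1" --pt "0 0 0 0 -0.3 0 1" --pt "0 0 0 0 -0.4 0 1" --pt "0 0 0 0 -0.45 0 1" --pt "0 0 0 0 -0.45 0 1"

```text
time_s: 14.83
tcp_pos: [0.5353, -0.0002, 0.0811]
ee_rot: [[-1.0, -0.022, -0.001], [-0.022, 1.0, -0.001], [0.001, -0.001, -1.0]]
wrist_force: [-0.7, -5.2, -0.5]
gripper_width: 0.279
gripper_force: 29.9
```

```bash
python3 -c "
from h import *
go(.535,-.001,.08,1.25);print(sense()['moment'])"
```

```text
14.8333 [ 5.353e-01 -2.000e-04  8.110e-02] yaw 1.24 F [-0.67 -5.2  -0.51] w 0.2787000879826999 29.883523285388947
turn [-0.0009 -0.001  -0.0002] shift [ 0.033 -0.079  0.108]
[-2.0219144   0.14303334  0.02563944]
```

>>> arm_command --pt "0 0 0 0 -0.07 0 1" --pt "0 0 0 0 -0.14 0 1" --pt "0 0 0 0 -0.2 0 1" --pt "0 0 0 0 -0.2 0 1"

```text
time_s: 15.17
tcp_pos: [0.5361, -0.0008, 0.0809]
ee_rot: [[-1.0, -0.022, 0.001], [-0.022, 1.0, 0.001], [-0.001, 0.001, -1.0]]
wrist_force: [0.1, -0.3, -2.6]
gripper_width: 0.273
gripper_force: 29.7
```

```bash
python3 -c "
from h import *
s=snap('scene','s3');go(.535,-.001,.08,1.25);print(sense()['moment'])
crop(s,'c6',262,150,80,80,7)"
```

```text
15.2167 [ 0.5361 -0.0009  0.0809] yaw 1.25 F [-0.3  -0.67 -1.92] w 0.27969287477851495 29.666321575641632
turn [ 0.001  0.001 -0.   ] shift [ 0.113 -0.012  0.088]
[-0.18057285  0.00311864  0.02762507]
```

View pics/c6.png

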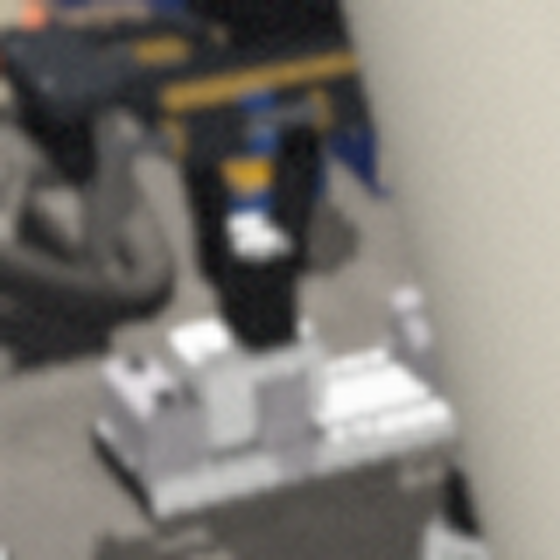

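>>> arm_command --pt "0 0 0 0 0 -0.5 1" --pt "0 0 0 0 0 -1.2 1" --pt "0 0 0 0 0 -2 1" --pt "0 0 0 0 0 -2.8 1" --pt "0 0 0 0 0 -3.4 1" --pt "0 0 0 0 0 -3.7 1" --pt "0 0 0 0 0 -3.8 1" --pt "0 0 0 0 0 -3.8 1"

```text
time_s: 15.88
tcp_pos: [0.5358, -0.0015, 0.1193]
ee_rot: [[-1.0, -0.022, 0.001], [-0.022, 1.0, 0.0], [-0.001, 0.0, -1.0]]
wrist_force: [0.2, 0.1, -2.2]
gripper_width: 0.276
gripper_force: 29.7
```

```bash
python3 -c "
from h import *
go(.5373,-.0855,.118,1.25)"
```

```text
15.8833 [ 0.5358 -0.0015  0.1193] yaw 1.24 F [ 0.17  0.13 -2.2 ] w 0.27606589217457767 29.66084897518158
turn [ 0.0004  0.0007 -0.0002] shift [ 0.033 -8.403  0.126]
```

>>> arm_command --pt "0 0 0 0 -0.6 0 1" --pt "0 0 0 0 -2 0 1" --pt "0 0 0 0 -3.5 0 1" --pt "0 0 0 0 -5 0 1" --pt "0 0 0 0 -6.5 0 1" --pt "0 0 0 0 -7.7 0 1" --pt "0 0 0 0 -8.3 0 1" --pt "0 0 0 0 -8.42 0.4 1"

```text
time_s: 16.55
tcp_pos: [0.538, -0.0868, 0.1152]
ee_rot: [[-1.0, -0.02, 0.001], [-0.02, 1.0, -0.0], [-0.001, -0.0, -1.0]]
wrist_force: [0.5, 0.1, -2.4]
gripper_width: 0.274
gripper_force: 29.7
```

>>> arm_command --pt "0 0 0 0 0 0.4 1" --pt "0 0 0 0 0 0.7 1" --pt "0 0 0 0 0 0.9 1" --pt "0 0 0 0 0 1.1 1" --pt "0 0 0 0 0 1.2 1" --pt "0 0 0 0 0 1.3 1" --pt "0 0 0 0 0 1.3 1"

```text
time_s: 17.13
tcp_pos: [0.5375, -0.0855, 0.1018]
ee_rot: [[-1.0, -0.022, -0.0], [-0.022, 1.0, 0.0], [0.0, 0.0, -1.0]]
wrist_force: [0.5, -0.1, -2.4]
gripper_width: 0.277
gripper_force: 29.7
```

```bash
python3 -c "
from h import *
go(.5373,-.0855,.081,1.25)"
```

```text
17.1333 [ 0.5375 -0.0855  0.1018] yaw 1.27 F [ 0.49 -0.11 -2.36] w 0.2765634325762743 29.689234793186188
turn [ 0.     -0.0003  0.0003] shift [ 2.400e-02 -2.000e-03  2.076e+00]
```

>>> arm_command --pt "0 0 0 0 0 0.2 1" --pt "0 0 0 0 0 0.4 1" --pt "0 0 0 0 0 0.6 1" --pt "0 0 0 0 0 0.7 1"

```text
time_s: 17.47
tcp_pos: [0.5374, -0.0858, 0.0946]
ee_rot: [[-1.0, -0.022, -0.0], [-0.022, 1.0, 0.0], [0.0, 0.0, -1.0]]
wrist_force: [0.4, 0.4, -1.7]
gripper_width: 0.273
gripper_force: 29.7
```

>>> arm_command --pt "0 0 0 0 0 0.3 1" --pt "0 0 0 0 0 0.6 1" --pt "0 0 0 0 0 0.9 1" --pt "0 0 0 0 0 1.2 1" --pt "0 0 0 0 0 1.35 1" --pt "0 0 0 0 0.04 1.38 1" --pt "0 0 0 0 0.1 1.38 1" --pt "0 0 0 0 0.16 1.38 1"

```text
time_s: 18.13
tcp_pos: [0.5377, -0.0841, 0.0812]
ee_rot: [[-1.0, -0.022, 0.0], [-0.022, 1.0, -0.0], [-0.0, -0.0, -1.0]]
wrist_force: [-0.2, 0.3, -1.8]
gripper_width: 0.272
gripper_force: 29.7
```

>>> arm_command --pt "0 0 0 0 0.06 0 1" --pt "0 0 0 0 0.12 0 1" --pt "0 0 0 0 0.18 0 1" --pt "0 0 0 0 0.25 0 1" --pt "0 0 0 0 0.32 0 1" --pt "0 0 0 0 0.4 0 1" --pt "0 0 0 0 0.48 0 1" --pt "0 0 0 0 0.56 0 1"

```text
time_s: 18.8
tcp_pos: [0.5374, -0.0809, 0.0811]
ee_rot: [[-1.0, -0.023, -0.001], [-0.023, 1.0, -0.004], [0.001, -0.004, -1.0]]
wrist_force: [1.5, -12.0, -5.3]
gripper_width: 0.269
gripper_force: 30.1
```

>>> arm_command --pt "0 0 0 0 0.08 0 1" --pt "0 0 0 0 0.16 0 1" --pt "0 0 0 0 0.24 0 1" --pt "0 0 0 0 0.32 0 1" --pt "0 0 0 0 0.4 0 1" --pt "0 0 0 0 0.48 0 1" --pt "0 0 0 0 0.56 0 1" --pt "0 0 0 0 0.64 0 1"

```text
time_s: 19.47
tcp_pos: [0.5372, -0.0747, 0.0811]
ee_rot: [[-1.0, -0.023, -0.001], [-0.023, 1.0, -0.004], [0.001, -0.004, -1.0]]
wrist_force: [1.9, -11.6, -5.1]
gripper_width: 0.276
gripper_force: 30.1
```

>>> arm_command --pt "0 0 0 0 0.08 0 1" --pt "0 0 0 0 0.16 0 1" --pt "0 0 0 0 0.24 0 1" --pt "0 0 0 0 0.32 0 1" --pt "0 0 0 0 0.4 0 1" --pt "0 0 0 0 0.48 0 1" --pt "0 0 0 0 0.56 0 1" --pt "0 0 0 0 0.64 0 1"

```text
time_s: 20.13
tcp_pos: [0.537, -0.0683, 0.0811]
ee_rot: [[-1.0, -0.023, -0.001], [-0.023, 1.0, -0.004], [0.001, -0.004, -1.0]]
wrist_force: [1.4, -11.5, -4.7]
gripper_width: 0.276
gripper_force: 30.1
```

>>> arm_command --pt "0 0 0 0 0.08 0 1" --pt "0 0 0 0 0.16 0 1" --pt "0 0 0 0 0.24 0 1" --pt "0 0 0 0 0.32 0 1" --pt "0 0 0 0 0.4 0 1" --pt "0 0 0 0 0.48 0 1" --pt "0 0 0 0 0.56 0 1" --pt "0 0 0 0 0.64 0 1"

```text
time_s: 20.8
tcp_pos: [0.5369, -0.0619, 0.0811]
ee_rot: [[-1.0, -0.023, -0.001], [-0.023, 1.0, -0.004], [0.001, -0.004, -1.0]]
wrist_force: [1.1, -11.9, -5.8]
gripper_width: 0.276
gripper_force: 30.1
```

>>> arm_command --pt "0 0 0 0 0.08 0 1" --pt "0 0 0 0 0.16 0 1" --pt "0 0 0 0 0.24 0 1" --pt "0 0 0 0 0.32 0 1" --pt "0 0 0 0 0.4 0 1" --pt "0 0 0 0 0.48 0 1" --pt "0 0 0 0 0.56 0 1" --pt "0 0 0 0 0.64 0 1"

```text
time_s: 21.47
tcp_pos: [0.5367, -0.0555, 0.0811]
ee_rot: [[-1.0, -0.023, -0.001], [-0.023, 1.0, -0.004], [0.001, -0.004, -1.0]]
wrist_force: [1.1, -11.1, -4.3]
gripper_width: 0.277
gripper_force: 30.1
```

>>> arm_command --pt "0 0 0 0 0.08 0 1" --pt "0 0 0 0 0.16 0 1" --pt "0 0 0 0 0.24 0 1" --pt "0 0 0 0 0.32 0 1" --pt "0 0 0 0 0.4 0 1" --pt "0 0 0 0 0.47 0 1" --pt "0 0 0 0 0.52 0 1" --pt "0 0 0 0 0.56 0 1"

```text
time_s: 22.13
tcp_pos: [0.5365, -0.0499, 0.0811]
ee_rot: [[-1.0, -0.023, -0.001], [-0.023, 1.0, -0.004], [0.001, -0.004, -1.0]]
wrist_force: [2.0, -11.5, -5.3]
gripper_width: 0.277
gripper_force: 30.1
```

>>> arm_command --pt "0 0 0 0 0.04 0 1" --pt "0 0 0 0 0.08 0 1" --pt "0 0 0 0 0.12 0 1" --pt "0 0 0 0 0.16 0 1" --pt "0 0 0 0 0.2 0 1" --pt "0 0 0 0 0.24 0 1" --pt "0 0 0 0 0.27 0 1" --pt "0 0 0 0 0.3 0 1"

```text
time_s: 22.8
tcp_pos: [0.5364, -0.0469, 0.0811]
ee_rot: [[-1.0, -0.023, -0.002], [-0.023, 1.0, -0.004], [0.002, -0.004, -1.0]]
wrist_force: [2.4, -11.1, -4.4]
gripper_width: 0.279
gripper_force: 30.1
```

>>> arm_command --pt "0 0 0 0 0.03 0 1" --pt "0 0 0 0 0.06 0 1" --pt "0 0 0 0 0.09 0 1" --pt "0 0 0 0 0.12 0 1"

```text
time_s: 23.13
tcp_pos: [0.5364, -0.0458, 0.0811]
ee_rot: [[-1.0, -0.023, -0.001], [-0.023, 1.0, -0.004], [0.002, -0.004, -1.0]]
wrist_force: [1.8, -11.1, -4.1]
gripper_width: 0.276
gripper_force: 30.1
```

>>> arm_command --pt "0 0 0 0 0.03 0 1" --pt "0 0 0 0 0.06 0 1" --pt "0 0 0 0 0.09 0 1"

```text
time_s: 23.38
tcp_pos: [0.5364, -0.0449, 0.0811]
ee_rot: [[-1.0, -0.022, -0.001], [-0.022, 1.0, -0.004], [0.002, -0.004, -1.0]]
wrist_force: [1.9, -11.0, -5.2]
gripper_width: 0.278
gripper_force: 30.1
```

>>> arm_command --pt "0 0 0 0 0.03 0 1" --pt "0 0 0 0 0.06 0 1" --pt "0 0 0 0 0.09 0 1"

```text
time_s: 23.63
tcp_pos: [0.5364, -0.044, 0.0811]
ee_rot: [[-1.0, -0.023, -0.001], [-0.023, 1.0, -0.004], [0.001, -0.004, -1.0]]
wrist_force: [1.7, -11.7, -4.9]
gripper_width: 0.276
gripper_force: 30.1
```

>>> arm_command --pt "0 0 0 0 0.03 0 1" --pt "0 0 0 0 0.06 0 1" --pt "0 0 0 0 0.09 0 1"

```text
time_s: 23.88
tcp_pos: [0.5362, -0.0436, 0.0811]
ee_rot: [[-1.0, -0.023, -0.002], [-0.023, 1.0, -0.005], [0.002, -0.005, -1.0]]
wrist_force: [2.7, -15.0, -4.6]
gripper_width: 0.274
gripper_force: 30.2
```

>>> arm_command --pt "0 0 0 0 0.02 0 1" --pt "0 0 0 0 0.02 0 1" --pt "0 0 0 0 0.02 0 1" --pt "0 0 0 0 0.02 0 1" --pt "0 0 0 0 0.02 0 1" --pt "0 0 0 0 0.02 0 1" --pt "0 0 0 0 0.02 0 1" --pt "0 0 0 0 0.02 0 1"

```text
time_s: 24.55
tcp_pos: [0.5362, -0.0436, 0.0811]
ee_rot: [[-1.0, -0.023, -0.002], [-0.023, 1.0, -0.005], [0.002, -0.005, -1.0]]
wrist_force: [2.9, -14.3, -4.0]
gripper_width: 0.283
gripper_force: 30.2
```

>>> arm_command --pt "0 0 0 0 0.03 0 1" --pt "0 0 0 0 0.03 0 1" --pt "0 0 0 0 0.03 0 1" --pt "0 0 0 0 0.03 0 1" --pt "0 0 0 0 0.03 0 1" --pt "0 0 0 0 0.03 0 1"

```text
time_s: 25.05
tcp_pos: [0.5362, -0.0435, 0.0812]
ee_rot: [[-1.0, -0.023, -0.002], [-0.023, 1.0, -0.005], [0.002, -0.005, -1.0]]
wrist_force: [3.4, -14.4, -4.4]
gripper_width: 0.276
gripper_force: 30.2
```

>>> arm_command --pt "0 0 0 0 -0.1 0 1" --pt "0 0 0 0 -0.2 0 1" --pt "0 0 0 0 -0.3 0 1" --pt "0 0 0 0 -0.4 0 1" --pt "0 0 0 0 -0.45 0 1" --pt "0 0 0 0 -0.45 0 1"

```text
time_s: 25.55
tcp_pos: [0.5366, -0.0447, 0.0813]
ee_rot: [[-1.0, -0.022, -0.0], [-0.022, 1.0, -0.0], [0.0, -0.0, -1.0]]
wrist_force: [-0.0, -4.4, -1.6]
gripper_width: 0.275
gripper_force: 29.8
```

```bash
python3 -c "
from h import *
go(.5365,-.0457,.08,1.25)"
```

```text
25.55 [ 0.5366 -0.0447  0.0813] yaw 1.25 F [-0.03 -4.4  -1.63] w 0.27512851918883874 29.824632704257965
turn [-0.0004 -0.0002 -0.    ] shift [ 0.013 -0.098  0.127]
```

>>> arm_command --pt "0 0 0 0 -0.08 0 1" --pt "0 0 0 0 -0.15 0 1" --pt "0 0 0 0 -0.18 0 1" --pt "0 0 0 0 -0.18 -0.3 1" --pt "0 0 0 0 -0.18 -0.9 1" --pt "0 0 0 0 -0.18 -1.7 1" --pt "0 0 0 0 -0.18 -2.6 1" --pt "0 0 0 0 -0.18 -3.4 1"

```text
time_s: 26.22
tcp_pos: [0.5372, -0.0461, 0.1166]
ee_rot: [[-1.0, -0.022, 0.001], [-0.022, 1.0, 0.0], [-0.001, 0.0, -1.0]]
wrist_force: [-0.2, -0.5, -1.9]
gripper_width: 0.276
gripper_force: 29.7
```

>>> arm_command --pt "0 0 0 0 0 -0.4 1" --pt "0 0 0 0 0 -0.4 1" --pt "0 0 0 0 0 -0.4 1"

```text
time_s: 26.47
tcp_pos: [0.5368, -0.0462, 0.1195]
ee_rot: [[-1.0, -0.022, 0.001], [-0.022, 1.0, 0.0], [-0.001, 0.0, -1.0]]
wrist_force: [0.5, 0.2, -3.0]
gripper_width: 0.275
gripper_force: 29.7
```

```bash
python3 -c "
from h import *
go(.539,-.151,.118,1.25)"
```

```text
26.4667 [ 0.5368 -0.0462  0.1195] yaw 1.24 F [ 0.48  0.2  -2.95] w 0.27549084603179613 29.68908280134201
turn [ 0.0004  0.0008 -0.0003] shift [ 4.0000e-03 -1.0486e+01  1.4600e-01]
```

>>> arm_command --pt "0 0 0 0 -0.8 0 1" --pt "0 0 0 0 -2.4 0 1" --pt "0 0 0 0 -4.3 0 1" --pt "0 0 0 0 -6.2 0 1" --pt "0 0 0 0 -8 0 1" --pt "0 0 0 0 -9.5 0 1" --pt "0 0 0 0 -10.3 0 1" --pt "0 0 0 0 -10.48 0.3 1"

```text
time_s: 27.13
tcp_pos: [0.539, -0.1526, 0.116]
ee_rot: [[-1.0, -0.02, 0.0], [-0.02, 1.0, -0.0], [-0.0, -0.0, -1.0]]
wrist_force: [0.9, 0.4, -2.6]
gripper_width: 0.276
gripper_force: 29.7
```

>>> arm_command --pt "0 0 0 0 0 0.4 1" --pt "0 0 0 0 0 0.7 1" --pt "0 0 0 0 0 1.0 1" --pt "0 0 0 0 0 1.2 1" --pt "0 0 0 0 0 1.3 1" --pt "0 0 0 0 0 1.4 1" --pt "0 0 0 0 0 1.4 1"

```text
time_s: 27.72
tcp_pos: [0.539, -0.1507, 0.102]
ee_rot: [[-1.0, -0.022, -0.0], [-0.022, 1.0, -0.0], [0.0, -0.0, -1.0]]
wrist_force: [0.2, 0.2, -2.9]
gripper_width: 0.276
gripper_force: 29.7
```

```bash
python3 -c "
from h import *
go(.539,-.151,.081,1.25)"
```

```text
27.7167 [ 0.539  -0.1507  0.102 ] yaw 1.28 F [ 0.24  0.24 -2.88] w 0.2760834465289724 29.689111411571503
turn [-0.     -0.0002  0.0005] shift [ 2.000e-03 -2.900e-02  2.099e+00]
```

>>> arm_command --pt "0 0 0 0 0 0.2 1" --pt "0 0 0 0 0 0.4 1" --pt "0 0 0 0 0 0.6 1" --pt "0 0 0 0 0 0.7 1"

```text
time_s: 28.05
tcp_pos: [0.5388, -0.151, 0.0948]
ee_rot: [[-1.0, -0.022, -0.0], [-0.022, 1.0, 0.0], [0.0, 0.0, -1.0]]
wrist_force: [-0.2, 0.5, -2.9]
gripper_width: 0.278
gripper_force: 29.7
```

>>> arm_command --pt "0 0 0 0 0 0.3 1" --pt "0 0 0 0 0 0.6 1" --pt "0 0 0 0 0 0.9 1" --pt "0 0 0 0 0 1.2 1" --pt "0 0 0 0 0 1.36 1" --pt "0 0 0 0 0.04 1.38 1" --pt "0 0 0 0 0.1 1.38 1" --pt "0 0 0 0 0.16 1.38 1"

```text
time_s: 28.72
tcp_pos: [0.5391, -0.1494, 0.0814]
ee_rot: [[-1.0, -0.022, 0.0], [-0.022, 1.0, -0.0], [-0.0, -0.0, -1.0]]
wrist_force: [-0.5, 1.3, -1.4]
gripper_width: 0.275
gripper_force: 29.7
```

>>> arm_command --pt "0 0 0 0 0.06 0 1" --pt "0 0 0 0 0.12 0 1" --pt "0 0 0 0 0.18 0 1" --pt "0 0 0 0 0.25 0 1" --pt "0 0 0 0 0.32 0 1" --pt "0 0 0 0 0.4 0 1" --pt "0 0 0 0 0.48 0 1" --pt "0 0 0 0 0.56 0 1"

```text
time_s: 29.38
tcp_pos: [0.5389, -0.1459, 0.0814]
ee_rot: [[-1.0, -0.022, -0.0], [-0.022, 1.0, -0.003], [0.0, -0.003, -1.0]]
wrist_force: [1.8, -9.8, -6.5]
gripper_width: 0.28
gripper_force: 30.0
```

>>> arm_command --pt "0 0 0 0 0.09 0 1" --pt "0 0 0 0 0.18 0 1" --pt "0 0 0 0 0.27 0 1" --pt "0 0 0 0 0.36 0 1" --pt "0 0 0 0 0.45 0 1" --pt "0 0 0 0 0.54 0 1" --pt "0 0 0 0 0.63 0 1" --pt "0 0 0 0 0.72 0 1"

```text
time_s: 30.05
tcp_pos: [0.5387, -0.1387, 0.0814]
ee_rot: [[-1.0, -0.022, -0.0], [-0.022, 1.0, -0.003], [0.0, -0.003, -1.0]]
wrist_force: [0.5, -10.4, -6.2]
gripper_width: 0.274
gripper_force: 30.0
```

>>> arm_command --pt "0 0 0 0 0.09 0 1" --pt "0 0 0 0 0.18 0 1" --pt "0 0 0 0 0.27 0 1" --pt "0 0 0 0 0.36 0 1" --pt "0 0 0 0 0.45 0 1" --pt "0 0 0 0 0.54 0 1" --pt "0 0 0 0 0.63 0 1" --pt "0 0 0 0 0.72 0 1"

```text
time_s: 30.72
tcp_pos: [0.5385, -0.1315, 0.0813]
ee_rot: [[-1.0, -0.022, -0.0], [-0.022, 1.0, -0.003], [0.001, -0.003, -1.0]]
wrist_force: [1.3, -10.0, -4.4]
gripper_width: 0.275
gripper_force: 30.0
```

>>> arm_command --pt "0 0 0 0 0.09 0 1" --pt "0 0 0 0 0.18 0 1" --pt "0 0 0 0 0.27 0 1" --pt "0 0 0 0 0.36 0 1" --pt "0 0 0 0 0.45 0 1" --pt "0 0 0 0 0.54 0 1" --pt "0 0 0 0 0.63 0 1" --pt "0 0 0 0 0.72 0 1"

```text
time_s: 31.38
tcp_pos: [0.5383, -0.1243, 0.0814]
ee_rot: [[-1.0, -0.022, -0.001], [-0.022, 1.0, -0.003], [0.001, -0.003, -1.0]]
wrist_force: [1.0, -10.4, -4.3]
gripper_width: 0.277
gripper_force: 30.0
```

>>> arm_command --pt "0 0 0 0 0.09 0 1" --pt "0 0 0 0 0.18 0 1" --pt "0 0 0 0 0.27 0 1" --pt "0 0 0 0 0.36 0 1" --pt "0 0 0 0 0.45 0 1" --pt "0 0 0 0 0.54 0 1" --pt "0 0 0 0 0.63 0 1" --pt "0 0 0 0 0.72 0 1"

```text
time_s: 32.05
tcp_pos: [0.5381, -0.1172, 0.0814]
ee_rot: [[-1.0, -0.022, -0.001], [-0.022, 1.0, -0.003], [0.001, -0.003, -1.0]]
wrist_force: [0.7, -10.6, -4.8]
gripper_width: 0.276
gripper_force: 30.0
```

>>> arm_command --pt "0 0 0 0 0.09 0 1" --pt "0 0 0 0 0.18 0 1" --pt "0 0 0 0 0.27 0 1" --pt "0 0 0 0 0.36 0 1" --pt "0 0 0 0 0.45 0 1" --pt "0 0 0 0 0.54 0 1" --pt "0 0 0 0 0.63 0 1" --pt "0 0 0 0 0.72 0 1"

```text
time_s: 32.72
tcp_pos: [0.5379, -0.11, 0.0813]
ee_rot: [[-1.0, -0.022, -0.001], [-0.022, 1.0, -0.003], [0.001, -0.003, -1.0]]
wrist_force: [-0.3, -9.3, -4.6]
gripper_width: 0.277
gripper_force: 30.0
```

>>> arm_command --pt "0 0 0 0 0.09 0 1" --pt "0 0 0 0 0.18 0 1" --pt "0 0 0 0 0.27 0 1" --pt "0 0 0 0 0.36 0 1" --pt "0 0 0 0 0.45 0 1" --pt "0 0 0 0 0.54 0 1" --pt "0 0 0 0 0.63 0 1" --pt "0 0 0 0 0.72 0 1"

```text
time_s: 33.38
tcp_pos: [0.5377, -0.1028, 0.0813]
ee_rot: [[-1.0, -0.022, -0.001], [-0.022, 1.0, -0.003], [0.001, -0.003, -1.0]]
wrist_force: [0.8, -9.7, -4.8]
gripper_width: 0.278
gripper_force: 30.0
```

>>> arm_command --pt "0 0 0 0 0.08 0 1" --pt "0 0 0 0 0.16 0 1" --pt "0 0 0 0 0.24 0 1" --pt "0 0 0 0 0.32 0 1" --pt "0 0 0 0 0.4 0 1" --pt "0 0 0 0 0.47 0 1" --pt "0 0 0 0 0.54 0 1" --pt "0 0 0 0 0.6 0 1"

```text
time_s: 34.05
tcp_pos: [0.5375, -0.0968, 0.0813]
ee_rot: [[-1.0, -0.022, -0.001], [-0.022, 1.0, -0.003], [0.001, -0.003, -1.0]]
wrist_force: [2.0, -10.4, -4.6]
gripper_width: 0.274
gripper_force: 30.0
```

>>> arm_command --pt "0 0 0 0 0.05 0 1" --pt "0 0 0 0 0.1 0 1" --pt "0 0 0 0 0.15 0 1" --pt "0 0 0 0 0.2 0 1" --pt "0 0 0 0 0.25 0 1" --pt "0 0 0 0 0.3 0 1" --pt "0 0 0 0 0.34 0 1" --pt "0 0 0 0 0.38 0 1"

```text
time_s: 34.72
tcp_pos: [0.5375, -0.093, 0.0814]
ee_rot: [[-1.0, -0.022, -0.001], [-0.022, 1.0, -0.003], [0.001, -0.003, -1.0]]
wrist_force: [1.1, -10.3, -4.6]
gripper_width: 0.275
gripper_force: 30.0
```

Plateau about 10.1 N. Contact is expected near y = −0.088.

>>> arm_command --pt "0 0 0 0 0.04 0 1" --pt "0 0 0 0 0.08 0 1" --pt "0 0 0 0 0.12 0 1" --pt "0 0 0 0 0.16 0 1" --pt "0 0 0 0 0.2 0 1" --pt "0 0 0 0 0.24 0 1" --pt "0 0 0 0 0.27 0 1" --pt "0 0 0 0 0.3 0 1"

```text
time_s: 35.38
tcp_pos: [0.5374, -0.09, 0.0813]
ee_rot: [[-1.0, -0.022, -0.001], [-0.022, 1.0, -0.003], [0.001, -0.003, -1.0]]
wrist_force: [0.8, -9.7, -4.9]
gripper_width: 0.278
gripper_force: 30.0
```

>>> arm_command --pt "0 0 0 0 0.03 0 1" --pt "0 0 0 0 0.06 0 1" --pt "0 0 0 0 0.09 0 1"

```text
time_s: 35.63
tcp_pos: [0.5373, -0.0891, 0.0813]
ee_rot: [[-1.0, -0.022, -0.001], [-0.022, 1.0, -0.003], [0.001, -0.003, -1.0]]
wrist_force: [1.2, -10.3, -4.6]
gripper_width: 0.277
gripper_force: 30.0
```

>>> arm_command --pt "0 0 0 0 0.03 0 1" --pt "0 0 0 0 0.06 0 1" --pt "0 0 0 0 0.09 0 1"

```text
time_s: 35.88
tcp_pos: [0.5373, -0.0882, 0.0813]
ee_rot: [[-1.0, -0.022, -0.001], [-0.022, 1.0, -0.003], [0.001, -0.003, -1.0]]
wrist_force: [1.2, -10.5, -5.3]
gripper_width: 0.28
gripper_force: 30.0
```

>>> arm_command --pt "0 0 0 0 0.03 0 1" --pt "0 0 0 0 0.06 0 1" --pt "0 0 0 0 0.08 0 1"

```text
time_s: 36.13
tcp_pos: [0.5372, -0.088, 0.0814]
ee_rot: [[-1.0, -0.023, -0.001], [-0.023, 1.0, -0.004], [0.001, -0.004, -1.0]]
wrist_force: [1.5, -13.3, -5.2]
gripper_width: 0.276
gripper_force: 30.1
```

>>> arm_command --pt "0 0 0 0 0.03 0 1" --pt "0 0 0 0 0.03 0 1" --pt "0 0 0 0 0.03 0 1" --pt "0 0 0 0 0.03 0 1" --pt "0 0 0 0 0.03 0 1" --pt "0 0 0 0 0.03 0 1" --pt "0 0 0 0 0.03 0 1" --pt "0 0 0 0 0.03 0 1"

```text
time_s: 36.8
tcp_pos: [0.5372, -0.0879, 0.0814]
ee_rot: [[-1.0, -0.023, -0.001], [-0.023, 1.0, -0.004], [0.002, -0.004, -1.0]]
wrist_force: [1.2, -12.7, -5.2]
gripper_width: 0.279
gripper_force: 30.1
```

>>> arm_command --pt "0 0 0 0 0.02 0 1" --pt "0 0 0 0 0.02 0 1" --pt "0 0 0 0 0.02 0 1" --pt "0 0 0 0 0.02 0 1"

```text
time_s: 37.13
tcp_pos: [0.5372, -0.0878, 0.0814]
ee_rot: [[-1.0, -0.023, -0.002], [-0.023, 1.0, -0.004], [0.002, -0.004, -1.0]]
wrist_force: [1.4, -13.4, -5.1]
gripper_width: 0.277
gripper_force: 30.2
```

>>> arm_command --pt "0 0 0 0 -0.1 0 1" --pt "0 0 0 0 -0.2 0 1" --pt "0 0 0 0 -0.3 0 1" --pt "0 0 0 0 -0.4 0 1" --pt "0 0 0 0 -0.5 0 1" --pt "0 0 0 0 -0.55 0 1"

```text
time_s: 37.63
tcp_pos: [0.5378, -0.0898, 0.0813]
ee_rot: [[-1.0, -0.021, 0.0], [-0.021, 1.0, 0.001], [-0.0, 0.001, -1.0]]
wrist_force: [-0.4, 0.5, -2.1]
gripper_width: 0.276
gripper_force: 29.7
```

```bash
python3 -c "
from h import *
go(.5375,-.0902,.14,1.25)"
```

```text
37.6333 [ 0.5378 -0.0898  0.0813] yaw 1.23 F [-0.42  0.51 -2.13] w 0.27564669061368063 29.689025580883026
turn [ 0.0008  0.0004 -0.0003] shift [ 0.024 -0.036 -5.87 ]
```

>>> arm_command --pt "0 0 0 0 0 -0.5 1" --pt "0 0 0 0 0 -1.3 1" --pt "0 0 0 0 0 -2.2 1" --pt "0 0 0 0 0 -3.2 1" --pt "0 0 0 0 0 -4.2 1" --pt "0 0 0 0 0 -5 1" --pt "0 0 0 0 0 -5.5 1" --pt "0 0 0 0 0 -5.5 1"

```text
time_s: 38.3
tcp_pos: [0.5386, -0.0901, 0.1381]
ee_rot: [[-1.0, -0.022, 0.003], [-0.022, 1.0, 0.0], [-0.003, 0.0, -1.0]]
wrist_force: [-0.1, -0.6, -2.0]
gripper_width: 0.276
gripper_force: 29.7
```

>>> arm_command --pt "0 0 0 0.8 -0.3 0 1" --pt "0 0 0 2.4 -0.8 0 1" --pt "0 0 0 4.4 -1.4 0 1" --pt "0 0 0 6.4 -2.1 0 1" --pt "0 0 0 8.3 -2.7 0 1" --pt "0 0 0 9.6 -3.1 0 1" --pt "0 0 0 10.2 -3.3 0 1" --pt "0 0 0 10.2 -3.3 0 1"

```text
time_s: 38.97
tcp_pos: [0.4345, -0.1258, 0.136]
ee_rot: [[-1.0, -0.021, -0.002], [-0.021, 1.0, 0.0], [0.002, 0.0, -1.0]]
wrist_force: [-0.3, 0.4, -2.3]
gripper_width: 0.275
gripper_force: 29.7
```

>>> arm_command --pt "0 0 0 0 0 0.6 1" --pt "0 0 0 0 0 1.8 1" --pt "0 0 0 0 0 3.2 1" --pt "0 0 0 0 0 4.6 1" --pt "0 0 0 0 0 5.8 1" --pt "0 0 0 0 0 6.6 1" --pt "0 0 0 0 0 7 1" --pt "0 0 0 0 0 7 1"

```text
time_s: 39.63
tcp_pos: [0.4364, -0.1253, 0.0652]
ee_rot: [[-1.0, -0.022, -0.002], [-0.022, 1.0, -0.0], [0.002, -0.0, -1.0]]
wrist_force: [-0.0, 0.3, -2.6]
gripper_width: 0.278
gripper_force: 29.7
```

```bash
python3 -c "
from h import *
go(.437,-.125,.0604,1.25);s=snap('scene','s4');t=snap('top','t4')
A=cv2.resize(s['pixels'][140:260,250:400],None,fx=4,fy=4,interpolation=3)
B=cv2.resize(t['pixels'][170:250,290:410],None,fx=3,fy=3,interpolation=3)
o=np.zeros((480+0,600+200,3),np.uint8);o[:,:600]=A;o[:240,600:]=B[:,:200]
cv2.imwrite('pics/c7.png',o)"
```

```text
39.6333 [ 0.4364 -0.1253  0.0652] yaw 1.26 F [-0.02  0.32 -2.55] w 0.27763765830694653 29.6892186999321
turn [-0.0001 -0.0021  0.0002] shift [-0.064  0.031  0.484]
```

View pics/c7.png

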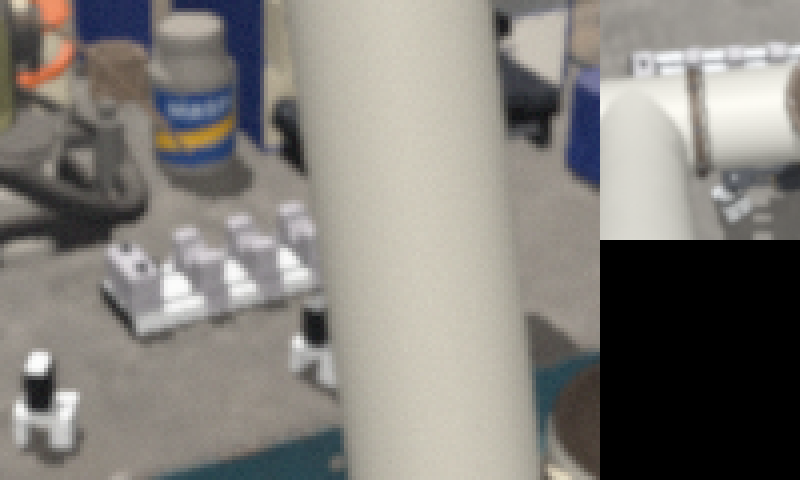

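Rests stand evenly spaced at crop (200,280), (250,265) and (300,245). Small decoys untouched. Lowering gently onto the bench.

>>> arm_command --pt "0 0 0 0 0 0.1 1" --pt "0 0 0 0 0 0.2 1" --pt "0 0 0 0 0 0.3 1" --pt "0 0 0 0 0 0.36 1" --pt "0 0 0 0 0 0.4 1" --pt "0 0 0 0 0 0.43 1" --pt "0 0 0 0 0 0.43 1" --pt "0 0 0 0 0 0.43 1"

```text
time_s: 40.4
tcp_pos: [0.4365, -0.1254, 0.062]
ee_rot: [[-1.0, -0.022, 0.0], [-0.022, 1.0, -0.0], [-0.0, -0.0, -1.0]]
wrist_force: [0.4, -0.6, -2.1]
gripper_width: 0.273
gripper_force: 29.7
```

>>> arm_command --pt "0 0 0 0 0 0.04 1" --pt "0 0 0 0 0 0.08 1" --pt "0 0 0 0 0 0.1 1" --pt "0 0 0 0 0 0.1 1"

```text
time_s: 40.73
tcp_pos: [0.437, -0.1257, 0.0616]
ee_rot: [[-1.0, -0.022, 0.001], [-0.022, 1.0, -0.001], [-0.001, -0.001, -1.0]]
wrist_force: [-0.1, -1.9, 3.9]
gripper_width: 0.274
gripper_force: 29.8
```

>>> arm_command --pt "0 0 0 0 0 0.03 1" --pt "0 0 0 0 0 0.03 0.4" --pt "0 0 0 0 0 0.0 0.35" --pt "0 0 0 0 0 0 0.3" --pt "0 0 0 0 0 0 0.2" --pt "0 0 0 0 0 0 0.1" --pt "0 0 0 0 0 0 0.1" --pt "0 0 0 0 0 0 0.1"

```text
time_s: 41.4
tcp_pos: [0.4364, -0.1253, 0.0609]
ee_rot: [[-1.0, -0.022, -0.0], [-0.022, 1.0, 0.0], [0.0, 0.0, -1.0]]
wrist_force: [-0.3, -0.3, 0.5]
gripper_width: 0.445
gripper_force: 0.0
```

>>> arm_command --pt "0 0 0 0 0 0 0.1" --pt "0 0 0 0 0 0 0.1" --pt "0 0 0 0 0 0 0.1" --pt "0 0 0 0 0 0 0.1"

```text
time_s: 41.73
tcp_pos: [0.4364, -0.1254, 0.061]
ee_rot: [[-1.0, -0.022, -0.0], [-0.022, 1.0, 0.0], [0.0, 0.0, -1.0]]
wrist_force: [-0.8, -0.9, -0.0]
gripper_width: 0.449
gripper_force: 0.0
```

Released. Raising straight up and moving aside for a last look.

>>> arm_command --pt "0 0 0 0 0 -0.5 0.1" --pt "0 0 0 0 0 -1.5 0.1" --pt "0 0 0 0 0 -3 0.1" --pt "0 0 0 0 0 -5 0.1" --pt "0 0 0 0 0 -7.5 0.1" --pt "0 0 0 0 0 -10 0.1" --pt "0 0 0 0 0 -12 0.1" --pt "0 0 0 0 0 -13 0.1"

```text
time_s: 42.4
tcp_pos: [0.4377, -0.1256, 0.1944]
ee_rot: [[-1.0, -0.022, 0.005], [-0.022, 1.0, -0.0], [-0.005, -0.0, -1.0]]
wrist_force: [0.6, -0.1, -0.2]
gripper_width: 0.453
gripper_force: 0.0
```

>>> arm_command --pt "0 0 0 1 -3 0 0.1" --pt "0 0 0 2 -6.5 0 0.1" --pt "0 0 0 3 -10 0 0.1" --pt "0 0 0 3.5 -14 0 0.1" --pt "0 0 0 4 -17.5 0 0.1" --pt "0 0 0 4 -21 0 0.1" --pt "0 0 0 4 -24 0 0.1" --pt "0 0 0 4 -26 0 0.1"

```text
time_s: 43.07
tcp_pos: [0.4016, -0.3889, 0.1912]
ee_rot: [[-1.0, -0.02, 0.0], [-0.02, 1.0, -0.001], [-0.0, -0.001, -1.0]]
wrist_force: [-0.3, 0.5, 0.4]
gripper_width: 0.451
gripper_force: 0.0
```

>>> arm_command --pt "0 0 0 2 -3 0 0.1" --pt "0 0 0 4 -6 0 0.1" --pt "0 0 0 6 -9 0 0.1" --pt "0 0 0 6 -9 0 0.1" --pt "0 0 0 6 -9 0 0.1"

```text
time_s: 43.48
tcp_pos: [0.3427, -0.4787, 0.1908]
ee_rot: [[-1.0, -0.018, -0.0], [-0.018, 1.0, 0.001], [0.0, 0.001, -1.0]]
wrist_force: [-0.3, 0.7, 0.1]
gripper_width: 0.451
gripper_force: 0.0
```

```bash
python3 -c "
from h import *
t=snap('top','t5');s=snap('scene','s5')
B=cv2.resize(t['pixels'][170:260,290:410],None,fx=5,fy=5,interpolation=3)
cv2.imwrite('pics/c8.png',B);print(sense()['tcp_pos'],sense()['time_s'])"
```

```text
[ 0.3439615  -0.47721027  0.1910079 ] 43.5833
```

View pics/c8.png

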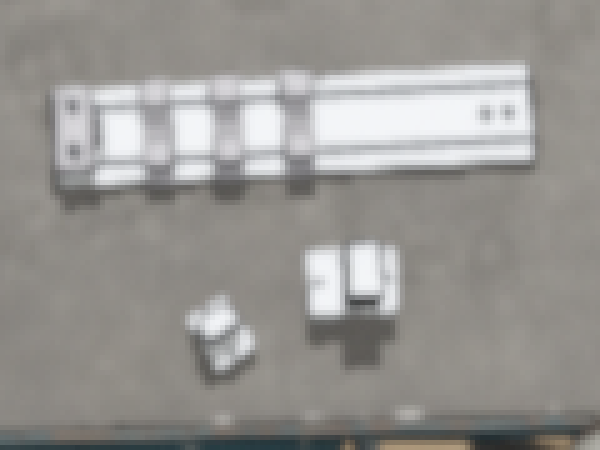

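Rests sit at crop x = 157, 228 and 298, evenly spaced about 44 mm apart. The gauge stands upright at (355,280), clear of the rail.

```bash
python3 -c "
from station import *
print(finish_job())"
```

```text
the job is handed in; nothing more can be done
None
```

I set the three rests in order from the buffer with a light contact of roughly 3 N each, by wrist force; the last picture shows them evenly spaced. The gauge stands upright on the bench clear of the rail, nothing else was touched, and I handed the job in at about 44 s with no verdict returned.

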